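# Fit the draining rod over the marbling tray

### The job

Take the steel draining rod from its wooden rest and fit it across the marbling tray: slide its grooved end gently into the bore of the rod clamp, past the spring plunger, until the collar sits flush against the clamp and the plunger has snapped into the groove, with the capped end lying in the forked saddle on the opposite rim. Let go of the rod; never ram or jam it against the clamp or the tray, do not drop it, and leave the jars, lids, brushes and comb where they are.

Things in the scene. Friction and masses are not known exactly. Their poses are not given: they have to be found in the camera images.
- rod: Plain steel rod, 400 mm long, 16 mm diameter, about 0.3 kg. Origin on its axis at half length, near its centre of mass: grip it here. x axis along it, +x to the grooved tip, -x to the tail with a black rubber cap (x = -200 to -182 mm, 17.6 mm diameter). At the start it lies level in the rest, axis 50 mm above the table, tip away from the robot; it may roll about its axis.
- rod_tip (a point): Centre of the grooved tip (rod x = +200 mm). The last 3 mm taper from 16 to 13 mm diameter; a ring groove (waist 9.6 mm diameter, 4 mm wide, flanks sloped 45 degrees) lies 16 to 26 mm behind the tip.
- rod_collar (a point): Centre of the front face of the rod's stop collar (32 mm diameter, 8 mm long), 40 mm behind the tip (rod x = +160 mm); this face comes to lie on the clamp's face.
- rod_rest: Fixed wooden rest for the rod: base 230 x 70 x 12 mm, two uprights 14 mm thick, 60 mm wide, 58 mm high at x = -90 and +90 mm with U notches 18 mm wide and 16 mm deep. Origin: centre of its underside; x along the rod.
- tray: Fixed, empty wooden marbling tray, outer size 300 (x) x 360 (y) x 60 mm, walls and floor 14 mm. Origin: centre of its underside. The rod goes across it parallel to its y axis, near its front (x about -90 mm), axis 82 mm above the table, from the forked saddle on the -y rim to the rod clamp on the +y rim.
- clamp_mark (a point): Nominal centre of the mouth of the rod clamp's bore, on the tray; axes as the tray, bore runs to tray +y. The clamp (aluminium block 44 x 44 mm, 50 mm along the bore) slides along the rim and was fixed by hand: its true bore lies up to 12 mm from this point along tray x, either way; height and tray y are true. Bore 17.5 mm diameter, open through, mouth chamfered 1 mm.
- plunger (a joint): Travel in m of the clamp's side spring plunger (black knob on the robot's side, 20 mm behind the mouth): 0 = ball nose (10 mm) fully out, 4 mm into the bore; about 1.5 to 2.5 mm when riding on the rod; under 1 mm in the groove. Spring 4 N plus 0.8 N per mm: pushing past it takes 3 to 10 N from 17 mm of tip depth on; it snaps in within the last 2 mm.
- saddle (a point): Middle of the forked saddle on the tray's -y rim, at the height of the seated rod's axis (82 mm above the table), 323 mm from clamp_mark. Open at the top: slot 46 mm wide along tray x between two lugs, which reach to about 98 mm above the table, 14 mm thick along the rod; its floor is 8.5 mm below this point.
- jar_small: Bystander: closed paint jar, 52 mm diameter, 62 mm high, between rest and tray at the far side. Origin under its centre.
- jar_red: Bystander: closed paint jar, 72 mm diameter, 105 mm high, to the right of the rest. Origin under its centre.
- jar_yellow: Bystander: closed paint jar, 80 mm diameter, 120 mm high, to the right of the rest. Origin under its centre.
- jar_blue: Bystander: closed paint jar, 72 mm diameter, 100 mm high, left of the tray. Origin under its centre.
- brush_pot: Bystander: glass pot with brushes standing in it, 76 mm diameter, 175 mm high, left of the tray. Origin under its centre.
- lids: Bystander: stack of four jar lids, 72 mm diameter, 40 mm high, in front of the tray. Origin under its centre.
- brushes: Bystander: heap of brushes lying on the table between robot and tray, 220 mm long. Origin under its centre.
- comb: Bystander: marbling comb lying on the tray's floor in its far half, 250 mm long, 10 mm high. Origin under its bar.

How it is judged:
On the way:
1. the rod's grooved end is in the clamp's bore and holds the spring plunger pushed back (more than 1.2 mm) (y of rod_tip in the frame of clamp_mark between 0.018 and 0.037 m and angle between the x axis of rod and the y axis of tray, either way round below 0.08 rad and value of joint plunger above 0.0012 m), for 0.05 s.
At the end, for the whole second after the job is handed in: Collar on the clamp's face (within 2 mm along the bore, its centre within 15 mm of clamp_mark), rod in line with tray y within 0.045 rad and level (74 to 90 mm high at its middle), tail in the saddle, plunger snapped into the groove (travel under 1 mm), rod at rest (y of rod_collar in the frame of clamp_mark between -0.002 and 0.002 m and distance between rod_collar and clamp_mark below 0.015 m and angle between the x axis of rod and the y axis of tray, either way round below 0.045 rad and value of joint plunger below 0.001 m and linear speed of rod below 0.02 m/s and height (world z) of rod between 0.074 and 0.09 m); the robot touches nothing.
It fails at once if the rod is rammed or jammed: more than 50 N of contact force between the rod and the tray with its clamp, plunger and saddle (the plunger alone makes up to 20) (contact force between rod and tray above 50 N).
It fails at once if the rod is dropped onto the table (its middle below 35 mm) (height (world z) of rod below 0.035 m).
It fails at once if a jar, the lids, the brushes or the comb moved by more than 15 mm (distance of any of jar_small, jar_red, jar_yellow, jar_blue, brush_pot, lids, brushes, comb from where it was at the start of the episode above 0.015 m).
It also fails if it takes over 64 s, if anything falls off the work surface, if the arm or the gripper's body presses on something with over 40 N, if the wrist force passes 120 N, or if a joint passes its speed limit or range.

### The arm

A 6-joint arm with a two-finger parallel gripper is mounted at the origin on the work surface. World frame = base frame: x ahead of the robot, y to its left, z up, the work surface at z = 0. Lengths are in m, angles in rad, forces in N, time in s.
With the tool pointing down it reaches from about 0.25 to 0.775 m from the base axis. Payload 4 kg.
Tool frame: the origin (TCP) lies at the very end of the fingers, on their centre line; the grasp point (between the pads) lies 19 mm behind it; z points along the fingers, y is the line along which they close (so a half turn about z gives the same grasp; the last joint's range is limited). The gripper opens to 94 mm and grips with 3 to 60 N. Pads are 16 mm wide; open, the fingers measure 119 mm over their backs; the gripper's body (75 mm by 177 mm) begins 78 mm behind the grasp point.
Start: joints at [1.056, 0.087, 1.371, -0, 1.684, -0.103], TCP at [0.22, 0.504, 0.176] pointing down, gripper open.
Joint ranges: [-3.1, 3.1], [-0.76, 2.03], [0.27, 2.55], [-1.08, 4.22], [0.17, 2.65], [-2.57, 2.57]. Speed limits (rad/s): [2.79, 2.79, 3.14, 3.14, 3.14, 3.14].

### API

Orientations are given as [roll, pitch, yaw] about the fixed x, y, z axes, in that order (R = Rz(yaw) Ry(pitch) Rx(roll)).
In Python, from bench import robot gives the robot as it stands. The module is installed in compiled form; this text tells all that it offers.
- The arm moves only by the tool move_arm, never from a script. Its argument "deltas" is one flat list of numbers, 7 for each row, row after row: the turn, a rotation vector about the tool's x, y, z in rad, then the shift along the tool's x, y, z in cm, then the closure, from -1 (fully open) to 1 (shut). A call has 1 to 8 rows; each row is the pose to reach, as a shift and turn from the pose commanded when the call began, along the tool's axes at that moment; what a row does not reach only later rows make up. A row lasts 1/10 s, in which the tool goes at most 50 mm and 8.59 degrees, less where a joint would pass 70% of its speed; a pose out of reach is approached as far as the arm can. A call with a gripper value outside its range is refused whole. The fingers move at their own pace and stop on an object; the grip force is fixed at half the most. Time passes only in rows, so rows that repeat a pose let the fingers close. It gives the time, the measured TCP pose, the force, the opening and the grip force at its end, in the units of the state.
- robot.get_obs(): the state, without advancing time (a new reading comes with each control period).
- robot.snapshot(name): name is "scene" or "top" or "wrist"; returns a dict with "image" (420x560x3 uint8, red, green, blue), "depth" (420x560 float32, m along the optical axis (not along the pixel's ray), 0 where there is no reading), "fov_y" (degrees; the focal length in pixels is half the picture's height over the tangent of half this angle, whatever the lens; pixels are square), "cx", "cy" (the principal point, pixels), "origin" and "orientation" of the camera in the world; the wrist camera has in their place "T_tool_cam" (4x4, takes a point from camera to tool coordinates, whose origin is the TCP and whose axes are the flange's). Camera axes: x right, y up, looking along -z (the intrinsics and any distortion apply to the point x, -y, -z); pixel columns grow to the right and rows downward; lengths in m; the calibration is good to about 2 mm. A picture is of the moment at which its call begins: read the wrist's pose just before it.
- robot.close_job(): hands the job in; it is judged then, once.
The state is a dict: "time": time; "joint_positions": joint angles; "qvel": joint speeds; "joint_torque": joint torques, N m; "tool_pos": TCP position; "ee_rot": TCP orientation; "wrist_force": force on the tool from outside, world axes, zero at the start; "wrist_torque": the same for the moment, N m; "width": finger opening in m; "finger_force": force on a finger pad.
Only numpy, scipy, OpenCV 4.12 (cv2) and the standard library are available. Lean on these libraries where they do the work, as an engineer would, in place of code of your own. Each camera call takes 0.05 s, during which the arm holds its last target. There are 200 camera calls.

## Working session

There is one attempt and no reset: what is moved stays moved. The work goes in short steps, Python scripts to look and compute and a tool call to move; the robot and the scene stay as the last step left them, time stands still between calls to the robot, and variables do not carry over. Pictures are saved under pics/ and viewed, at most 12 in all, crops included, and the job is handed in when it is done.

Besides the shell and the picture viewer there is one more tool, called by a JSON object that holds its "api" and its "payload", one argument or row to a line. move_arm: Moves the arm, as the interface text tells. Its arguments: {"type":"object","properties":{"deltas":{"type":"array","items":{"type":"number"}}},"required":["deltas"]}

```bash
mkdir -p pics; cat > h.py <<'E'
import numpy as np, cv2, pickle
from scipy.spatial.transform import Rotation as R
from bench import robot
def snap(n,f):
    o=robot.get_obs(); s=robot.snapshot(n); s['obs']=o
    cv2.imwrite(f'pics/{f}.png',s['image'][:,:,::-1]); pickle.dump(s,open(f'pics/{f}.pkl','wb')); return s
def load(f): return pickle.load(open(f'pics/{f}.pkl','rb'))
def campose(s):
    if 'T_tool_cam' in s:
        o=s['obs']; T=np.eye(4); T[:3,:3]=R.from_euler('xyz',o['ee_rot']).as_matrix(); T[:3,3]=o['tool_pos']
        T=T@s['T_tool_cam']; return T[:3,:3],T[:3,3]
    q=np.array(s['orientation'])
    m=q if q.shape==(3,3) else (R.from_euler('xyz',q) if q.size==3 else R.from_quat(q)).as_matrix()
    return m,np.array(s['origin'])
def rays(s,u,v):
    f=210/np.tan(np.radians(s['fov_y'])/2)
    return np.stack([(np.asarray(u)-s['cx'])/f,-(np.asarray(v)-s['cy'])/f,-np.ones(np.shape(u))],-1)
def plane(s,u,v,z):
    m,o=campose(s); d=rays(s,u,v)@m.T; return o+d*((z-o[2])/d[...,2])[...,None]
def cloud(s):
    v,u=np.mgrid[:420,:560]; m,o=campose(s); return o+(rays(s,u,v)*s['depth'][...,None])@m.T
E
python3 - <<'E'
from h import *
for n in ['scene','top','wrist']:
    s=snap(n,n+'0'); print(n,{k:v for k,v in s.items() if k not in('image','depth','obs')})
print(robot.get_obs())
a=[load(n+'0')['image'] for n in('scene','top')]
cv2.imwrite('pics/both.png',cv2.resize(np.vstack(a),(400,600))[:,:,::-1])
E
```

```text
scene {'fov_y': 53.00323737959818, 'cx': 283.3880917232861, 'cy': 206.5356023029807, 'origin': array([1.44050524, 0.59494502, 1.03084417]), 'orientation': array([0.84638785, 0.01544024, 2.14636922])}
top {'fov_y': 46.062330246449896, 'cx': 274.9431996123355, 'cy': 202.65899919642473, 'origin': array([0.48625598, 0.01148899, 1.56941757]), 'orientation': array([ 0.0491308 , -0.01468416, -1.55998378])}
wrist {'fov_y': 64.5898053310569, 'cx': 278.9124603011161, 'cy': 209.6011600170274, 'T_tool_cam': array([[ 1.48691796e-04,  9.60934987e-01,  2.76774148e-01,
         8.04093679e-02],
       [ 9.99999851e-01, -2.88252854e-04,  4.63556583e-04,
         3.85538738e-04],
       [ 5.25228677e-04,  2.76774038e-01, -9.60934887e-01,
        -2.08407097e-01],
       [ 0.00000000e+00,  0.00000000e+00,  0.00000000e+00,
         1.00000000e+00]])}
{'time': 0.15, 'joint_positions': array([ 1.05590776e+00,  8.77965208e-02,  1.37190260e+00, -3.66153553e-05,
        1.68358159e+00, -1.03125896e-01]), 'qvel': array([-0.00137612, -0.00155837, -0.00410889,  0.00049618, -0.002699  ,
       -0.00086886]), 'joint_torque': array([-4.27143887e-04, -3.40647483e+01, -3.02790678e+01,  7.17131258e-02,
        3.06122191e-02, -1.22128395e-04]), 'tool_pos': array([0.21992228, 0.50360665, 0.1746692 ]), 'ee_rot': array([-3.13990981e+00, -1.37578318e-04,  2.72982578e+00]), 'wrist_force': array([-0.81075023,  0.40386797,  0.46417773]), 'wrist_torque': array([ 0.02604193, -0.03190014, -0.02330978]), 'finger_force': 0.0, 'width': 0.09395663447659484}
```

View pics/top0.png

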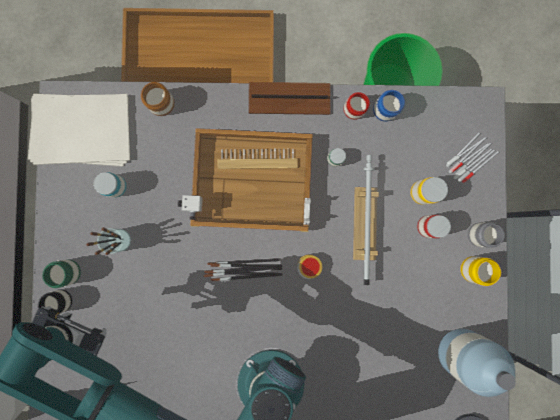

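View pics/scene0.png

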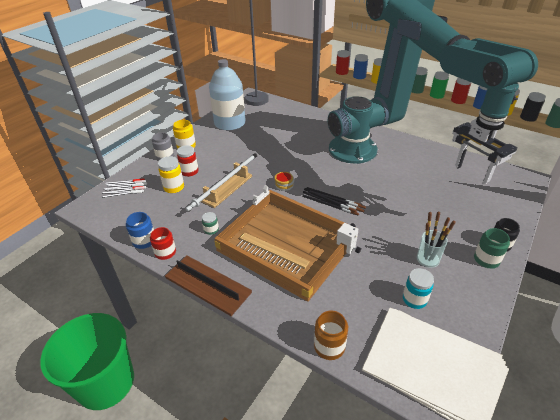

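The top view shows the rod from its tip at (368,155) to its tail at (366,283). The tray's corners are about (196,129), (312,134), (308,230), (191,224). The clamp is at (190,204), the saddle at (307,211), the lids at (310,266) and the small jar at (337,157).

```bash
python3 - <<'E'
from h import *
s=load('top0'); P=cloud(s)
def reg(u0,u1,v0,v1,z0,z1):
    p=P[v0:v1,u0:u1].reshape(-1,3); return p[(p[:,2]>z0)&(p[:,2]<z1)]
print('table z',np.median(P[300:330,150:200,2]))
for nm,(u,v) in dict(tip=(368,155),tail=(366,283),tailmid=(366,260),mid=(367,225)).items(): print(nm,plane(s,u,v,.055).round(3),P[v,u].round(3))
q=reg(355,380,150,290,.045,.08); print('rod cloud',len(q),q.min(0),q.max(0))
c=q.mean(0);w,V=np.linalg.eigh(np.cov((q-c)[:,:2].T));print(c,V[:,1])
t=reg(185,318,122,236,.05,.07); r=cv2.minAreaRect(t[:,:2].astype(np.float32)*1000);print('tray',len(t),r)
for nm,b in dict(clamp=(172,206,188,220),saddle=(298,316,190,228)).items():
    q=reg(*b,.075,.115); print(nm,len(q),np.percentile(q,[1,50,99],axis=0).round(4).tolist(),cv2.minAreaRect(q[:,:2].astype(np.float32)*1000))
cr=s['image'][110:300,165:395]; cv2.imwrite('pics/crop1.png',cv2.resize(cr,None,fx=3.15,fy=3.15,interpolation=3)[:,:,::-1])
E
```

```text
table z -0.00045944602632963516
tip [ 0.712 -0.296  0.055] [ 0.711 -0.295  0.062]
tail [ 0.319 -0.291  0.055] [ 0.319 -0.291  0.056]
tailmid [ 0.388 -0.291  0.055] [ 0.389 -0.29   0.06 ]
mid [ 0.496 -0.293  0.055] [ 0.495 -0.292  0.063]
rod cloud 824 [ 0.31516461 -0.324393    0.04513404] [ 0.71205757 -0.2613487   0.06797845]
[ 0.51169316 -0.29324024  0.05682744] [-0.99979938  0.02002977]
tray 1768 ((632.70849609375, 65.36233520507812), (360.407958984375, 301.248291015625), 87.65897369384766)
clamp 321 [[0.5075, 0.2174, 0.077], [0.5514, 0.2402, 0.1023], [0.5777, 0.2673, 0.1105]] ((542.6574096679688, 243.1057891845703), (51.03496551513672, 70.3172378540039), 88.3794937133789)
saddle 73 [[0.4994, -0.1117, 0.0753], [0.5387, -0.1038, 0.0857], [0.5752, -0.0966, 0.1007]] ((537.3330688476562, -104.20817565917969), (13.655811309814453, 76.12042999267578), 87.84376525878906)
```

View pics/crop1.png

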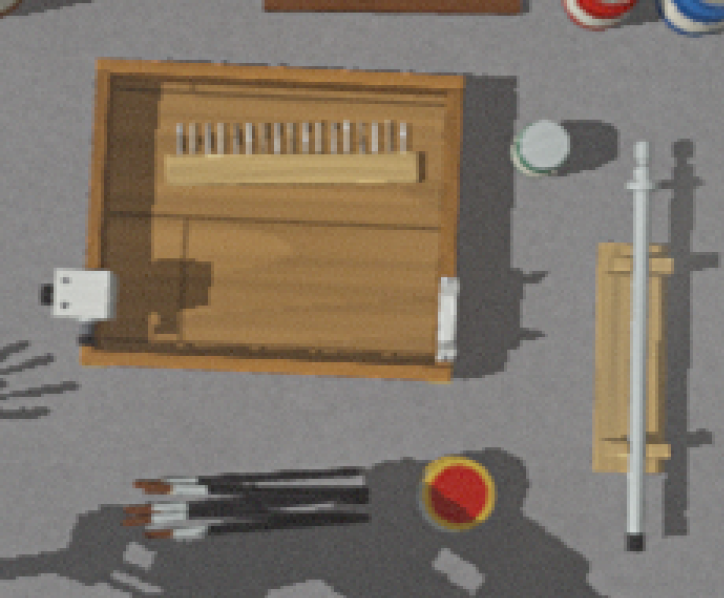

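The crop confirms the layout: the clamp's top face is at crop (53–112, 268–320) and the saddle is at (447, 278–360). The collar is at (640,185), and the cap is at the robot end. Next I'll move so the wrist camera looks down on both clamp and saddle.

```bash
cat >> h.py <<'E'
def goto(x,y,z,yaw):
    o=robot.get_obs(); A=R.from_euler('xyz',o['ee_rot']); B=R.from_euler('xyz',[np.pi,0,yaw])
    rv=(A.inv()*B).as_rotvec(); d=A.inv().apply(np.array([x,y,z])-o['tool_pos'])*100
    print('t',round(o['time'],2),'row',rv.round(4),d.round(2))
E
python3 -c "
from h import *
goto(.22,.504,.33,2.73);goto(.53,.10,.30,1.53)"
```

```text
t 0.15 row [-0.0017 -0.0001 -0.0002] [ 1.000e-02  1.000e-02 -1.553e+01]
t 0.15 row [-1.6000e-03  9.0000e-04  1.1998e+00] [-44.57 -24.6  -12.5 ]
```

{"api": "move_arm", "payload": {
  "deltas": [0,0,0,0,0,-5,-1,0,0,0,0,0,-10,-1,0,0,0.15,-4,-2.2,-14,-1,0,0,0.3,-8,-4.5,-14,-1,0,0,0.45,-12.5,-7,-14,-1,0,0,0.6,-17,-9.5,-14,-1,0,0,0.75,-21,-11.5,-14,-1,0,0,0.9,-25,-14,-14,-1]
}}

```text
time: 0.95
tool_pos: [0.3941, 0.2739, 0.3151]
ee_rot: [-3.141, 0.0, 1.824]
wrist_force: [0.4, 1.2, 0.8]
width: 0.0938
finger_force: 0.0
```

```bash
python3 -c "
from h import *
goto(.53,.10,.30,1.53)"
```

```text
t 0.95 row [-3.000e-04  1.000e-04  2.939e-01] [-20.24   8.8    1.51]
```

{"api": "move_arm", "payload": {
  "deltas": [0,0,0.07,-5,2.2,0.5,-1,0,0,0.14,-10,4.4,1,-1,0,0,0.22,-15,6.6,1.5,-1,0,0,0.29,-20.2,8.8,1.5,-1,0,0,0.29,-20.2,8.8,1.5,-1,0,0,0.29,-20.2,8.8,1.5,-1]
}}

```text
time: 1.55
tool_pos: [0.5312, 0.1002, 0.2988]
ee_rot: [-3.139, 0.001, 1.535]
wrist_force: [0.1, 0.5, 0.2]
width: 0.0939
finger_force: 0.0
```

```bash
python3 -c "
from h import *
s=snap('wrist','w1'); print(s['obs']['tool_pos'],s['obs']['ee_rot'],s['obs']['qvel'].round(3))
goto(.513,-.293,.2,-.02)"
```

```text
[0.5311504  0.1002239  0.29876736] [-3.13875592e+00  8.45356330e-04  1.53493019e+00] [ 0.057 -0.036  0.012  0.033  0.024  0.022]
t 1.6 row [-0.0021  0.0018  1.5573] [-39.53  -0.38   9.94]
```

View pics/w1.png

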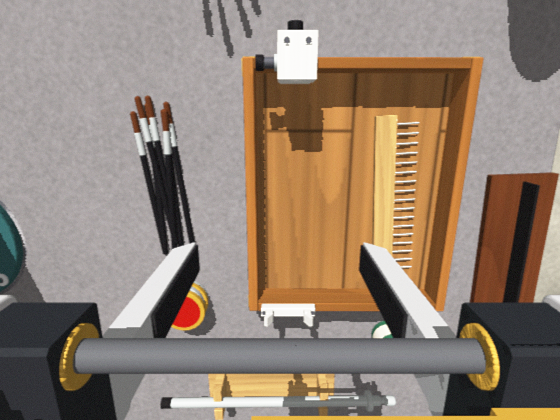

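The wrist view shows the clamp's top face at about (278–317, 30–80), the saddle at (262–315, 305–325), and the tray edges at columns 245 and 480. I'll measure all three from this picture.

```bash
python3 - <<'E'
from h import *
s=load('w1'); P=cloud(s); im=s['image'].astype(int)
m=(im.min(2)>170)
for nm,(u0,u1,v0,v1) in dict(clamp=(268,325,22,90),saddle=(255,322,298,332)).items():
    mm=np.zeros(m.shape,np.uint8); mm[v0:v1,u0:u1]=m[v0:v1,u0:u1]
    p=P[mm>0]; print(nm,'depth z med',np.percentile(p[:,2],[5,50,95]).round(4), 'xy',np.percentile(p[:,:2],[2,50,98],axis=0).round(4).tolist())
    if nm=='clamp':
        for v in (36,42,50,58,66,72):
            g=im[v,u0:u1].mean(1); e=np.where(g>150)[0]+u0; d=np.diff(im[v].mean(1))
            l=np.argmax(d[270:285])+270.5; r=np.argmin(d[310:325])+310.5
            a=plane(s,np.array([l,r]),np.array([v,v]),.104); print(v,l,r,a[:,:2].round(4).tolist(),a[:,:2].mean(0).round(4))
        q=p[abs(p[:,2]-np.median(p[:,2]))<.008]; print('top rect',cv2.minAreaRect(q[:,:2].astype(np.float32)*1000))
    else:
        q=p[p[:,2]>.088]; print('lugs',len(q),cv2.minAreaRect(q[:,:2].astype(np.float32)*1000))
print('front col',im[60:95,297].mean(1).astype(int))
t=P.reshape(-1,3); k=(t[:,2]>.052)&(t[:,2]<.068)&(t[:,0]>.47)&(t[:,0]<.80)&(t[:,1]>-.13)&(t[:,1]<.26)
print('tray',k.sum(),cv2.minAreaRect(t[k][:,:2].astype(np.float32)*1000))
# tray near outer edge, z=.06, subpixel-ish per row
L=[]
for v in range(110,290,6):
    d=np.diff((im[v,:,0]-im[v,:,2])); l=np.argmax(d[235:260])+235.5; L.append(plane(s,np.array([l]),np.array([v]),.06)[0,:2])
L=np.array(L); f=np.polyfit(L[:,1],L[:,0],1); print('near edge dx/dy',f,'res',np.std(L[:,0]-np.polyval(f,L[:,1])))
L=[]
for v in range(90,230,6):
    d=np.diff((im[v,:,0]-im[v,:,2])); l=np.argmin(d[440:490])+440.5; L.append(plane(s,np.array([l]),np.array([v]),.06)[0,:2])
L=np.array(L); f=np.polyfit(L[:,1],L[:,0],1); print('far edge dx/dy',f,'res',np.std(L[:,0]-np.polyval(f,L[:,1])))
E
```

```text
clamp depth z med [1.000e-04 1.031e-01 1.046e-01] xy [[0.5316, 0.219], [0.5556, 0.2446], [0.59, 0.2912]]
36 276.5 317.5 [[0.5342, 0.263], [0.5791, 0.2614]] [0.5567 0.2622]
42 276.5 317.5 [[0.534, 0.257], [0.5791, 0.2554]] [0.5566 0.2562]
50 276.5 317.5 [[0.5337, 0.249], [0.5791, 0.2473]] [0.5564 0.2482]
58 273.5 317.5 [[0.53, 0.2409], [0.5791, 0.2392]] [0.5545 0.2401]
66 276.5 316.5 [[0.5331, 0.2326], [0.5779, 0.231]] [0.5555 0.2318]
72 276.5 316.5 [[0.5328, 0.2263], [0.5779, 0.2247]] [0.5554 0.2255]
top rect ((555.9608764648438, 243.65296936035156), (50.16865921020508, 43.88417053222656), 87.83934783935547)
saddle depth z med [0.0618 0.073  0.0967] xy [[0.4984, -0.1709], [0.5371, -0.0985], [0.5762, -0.0949]]
lugs 161 ((540.8253173828125, 35.01588439941406), (291.9264831542969, 67.498291015625), 88.03292846679688)
front col [250 251 250 251 250 251 251 250 251 250 250 251 250 251 251 250 250 252
 254 175 143 134 126 114  78  66  66  65  66  68  61  72  72  65  65]
tray 8777 ((632.9169311523438, 65.7885971069336), (359.22998046875, 300.5610046386719), 87.8532943725586)
near edge dx/dy [0.03677254 0.48114478] res 0.00042316562706119526
far edge dx/dy [0.04019271 0.77872836] res 0.00036957096913165736
```

{"api": "move_arm", "payload": {
  "deltas": [0,0,0.15,-5,0,0,-1,0,0,0.3,-10,0,0,-1,0,0,0.45,-15,0,0,-1,0,0,0.6,-20,0,0,-1,0,0,0.75,-25,0,0,-1,0,0,0.9,-30,0,0,-1,0,0,1.05,-35,0,0,-1,0,0,1.2,-39.5,-0.4,0,-1]
}}

```text
time: 2.4
tool_pos: [0.5139, -0.2919, 0.3008]
ee_rot: [-3.141, -0.001, 0.336]
wrist_force: [1.3, -0.4, -0.9]
width: 0.094
finger_force: 0.0
```

```bash
python3 -c "
from h import *
goto(.513,-.293,.16,-.02)"
```

```text
t 2.4 row [-3.000e-04 -7.000e-04  3.558e-01] [-0.13  0.07 14.08]
```

{"api": "move_arm", "payload": {
  "deltas": [0,0,0.14,0,0,3,-1,0,0,0.28,0,0,7,-1,0,0,0.356,-0.1,0.1,11,-1,0,0,0.356,-0.1,0.1,14,-1,0,0,0.356,-0.1,0.1,14,-1,0,0,0.356,-0.1,0.1,14,-1]
}}

```text
time: 3.0
tool_pos: [0.5136, -0.2917, 0.1613]
ee_rot: [-3.141, -0.0, -0.014]
wrist_force: [-0.0, -1.3, 1.3]
width: 0.0938
finger_force: 0.0
```

```bash
python3 -c "
from h import *
s=snap('wrist','w2'); print(s['obs']['tool_pos'],s['obs']['ee_rot'])
P=cloud(s); k=(P[...,2]>.052)&(P[...,2]<.064)&(abs(P[...,1]+.293)<.02)&(P[...,0]>.42)
q=P[k]; 
for a in np.arange(.42,.72,.02):
    b=q[(q[:,0]>a)&(q[:,0]<a+.02)]
    if len(b): print(a.round(2),len(b),np.percentile(b[:,1],[2,50,98]).round(4),b[:,2].max().round(4))
"
```

```text
[ 0.51357561 -0.29167014  0.16130102] [-3.14123532e+00 -1.93240848e-04 -1.42802072e-02]
0.42 248 [-0.299  -0.2916 -0.2776] 0.0582
0.44 250 [-0.2991 -0.2927 -0.2855] 0.0595
0.46 260 [-0.2992 -0.2922 -0.2859] 0.0584
0.48 275 [-0.3004 -0.2933 -0.2862] 0.0586
0.5 291 [-0.3005 -0.2935 -0.2866] 0.0585
0.52 309 [-0.3006 -0.2938 -0.287 ] 0.0586
0.54 316 [-0.3008 -0.2941 -0.2873] 0.0588
0.56 343 [-0.3018 -0.2944 -0.2877] 0.0586
0.58 748 [-0.3126 -0.2937 -0.2739] 0.0592
0.6 373 [-0.3021 -0.2956 -0.2885] 0.0591
0.62 410 [-0.3031 -0.2959 -0.2888] 0.059
0.64 423 [-0.3032 -0.2962 -0.2892] 0.0597
0.66 587 [-0.3108 -0.2965 -0.2819] 0.064
0.68 143 [-0.3033 -0.2966 -0.2898] 0.0588
```

View pics/w2.png

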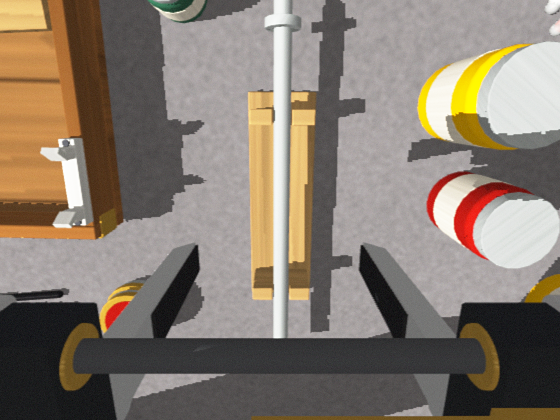

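The rod runs up the picture near column 282 and lies parallel to the tool. The collar is at (282,22). Next I'll get the collar's position along x and grasp.

```bash
python3 -c "
from h import *
s=load('w2'); P=cloud(s); im=s['image'].astype(int)
k=(P[...,2]>.0615)&(P[...,2]<.07)&(abs(P[...,1]+.296)<.02)&(P[...,0]>.62)
print(np.percentile(P[k][:,0],[3,50,97]).round(4),k.sum())
print(plane(s,np.array([282,282.]),np.array([15.,28.]),.064)); print(im[8:34,270].mean(1).astype(int))
goto(.513,-.2937,.031,-.0183)
"
```

```text
[0.666  0.6697 0.6735] 253
[[ 0.67261762 -0.29636013  0.064     ]
 [ 0.66303939 -0.29624937  0.064     ]]
[160 156 156 153 155 154 172 241 245 243 244 244 244 245 244 247 249 201
 136 128 127 118 127 145 157 159]
t 3.05 row [ 0.0016 -0.003   0.0037] [-0.18  0.1  13.2 ]
```

{"api": "move_arm", "payload": {
  "deltas": [0,0,0,-0.1,0.12,4,-1,0,0,0,-0.1,0.12,8,-1,0,0,0,-0.1,0.12,11,-1,0,0,0,-0.1,0.12,12.5,-1,0,0,0,-0.1,0.12,13.2,-1,0,0,0,-0.1,0.12,13.2,-1,0,0,0,-0.1,0.12,13.2,0.3,0,0,0,-0.1,0.12,13.2,0.5]
}}

```text
time: 3.85
tool_pos: [0.5135, -0.2951, 0.0309]
ee_rot: [3.139, -0.003, -0.016]
wrist_force: [-0.6, -0.0, 0.4]
width: 0.0815
finger_force: 0.0
```

{"api": "move_arm", "payload": {
  "deltas": [0,0,0,0,0,0,0.6,0,0,0,0,0,0,0.6,0,0,0,0,0,0,0.6,0,0,0,0,0,0,1,0,0,0,0,0,0,1,0,0,0,0,0,0,1,0,0,0,0,0,0,1,0,0,0,0,0,0,1]
}}

```text
time: 4.65
tool_pos: [0.5121, -0.2942, 0.0285]
ee_rot: [-3.141, 0.0, -0.016]
wrist_force: [0.2, -0.3, 0.3]
width: 0.0174
finger_force: 0.0
```

{"api": "move_arm", "payload": {
  "deltas": [0,0,0,0,0,0,1,0,0,0,0,0,0,1,0,0,0,0,0,0,1,0,0,0,0,0,0,1]
}}

```text
time: 5.05
tool_pos: [0.5122, -0.2942, 0.0286]
ee_rot: [-3.142, -0.0, -0.016]
wrist_force: [0.9, -0.2, 0.2]
width: 0.0007
finger_force: 0.0
```

```bash
python3 -c "
from h import *
for i in range(6):
    o=robot.get_obs(); print(o['tool_pos'].round(4),o['ee_rot'].round(4),o['wrist_force'].round(2)); 
    if i<3: s=robot.snapshot('wrist')
"
```

```text
[ 0.5122 -0.2942  0.0286] [-3.1415e+00 -1.0000e-04 -1.6200e-02] [ 0.88 -0.17  0.22]
[ 0.5122 -0.2942  0.0286] [-3.1415 -0.     -0.0162] [-0.72  0.17 -1.36]
[ 0.5122 -0.2942  0.0286] [-3.1415e+00 -1.0000e-04 -1.6200e-02] [-0.13 -0.81 -0.79]
[ 0.5122 -0.2942  0.0286] [-3.1416e+00 -1.0000e-04 -1.6200e-02] [-0.26  0.92  0.78]
[ 0.5122 -0.2942  0.0286] [-3.1416e+00 -1.0000e-04 -1.6200e-02] [-0.26  0.92  0.78]
[ 0.5122 -0.2942  0.0286] [-3.1416e+00 -1.0000e-04 -1.6200e-02] [-0.26  0.92  0.78]
```

The fingers closed to 0.7 mm, so they hold nothing. I'll look before doing anything else.

```bash
python3 -c "
from h import *
s=snap('wrist','w3'); t=snap('scene','s3')
c=t['image'][120:240,160:300]; c=cv2.resize(c,(490,420),interpolation=3)
cv2.imwrite('pics/c3.png',cv2.resize(np.hstack([s['image'],c]),None,fx=.75,fy=.75)[:,:,::-1])"
```

```text
(no output)
```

View pics/c3.png

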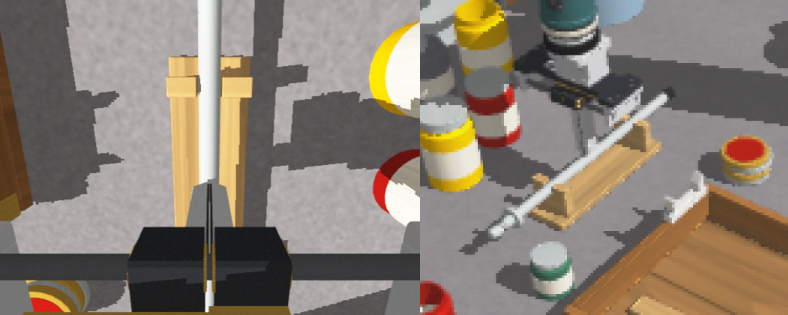

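```bash
python3 -c "
from h import *
s=load('w3'); P=cloud(s); 
m,o=campose(s); tp=s['obs']['tool_pos']; c=m.T@(tp-o); f=210/np.tan(np.radians(s['fov_y'])/2)
print('tcp px',s['cx']+f*c[0]/-c[2], s['cy']-f*c[1]/-c[2])
for v in range(0,420,20): print(v,[P[v,u].round(3).tolist() for u in (270,279,288)], s['depth'][v,279].round(3))
t=load('s3'); Q=cloud(t); k=(Q[...,2]>.045)&(Q[...,2]<.075)&(abs(Q[...,1]+.294)<.02)&(Q[...,0]>.3)&(Q[...,0]<.73)
q=Q[k]
for a in np.arange(.3,.72,.04):
    b=q[(q[:,0]>a)&(q[:,0]<a+.04)]
    if len(b): print(a.round(2),len(b),np.median(b,axis=0).round(4),b[:,2].max().round(4))
"
```

```text
tcp px 279.07682988976615 239.9200768836366
0 [[0.646, -0.292, 0.056], [0.645, -0.296, 0.057], [0.646, -0.301, 0.056]] 0.158
20 [[0.637, -0.292, 0.056], [0.637, -0.296, 0.058], [0.637, -0.301, 0.055]] 0.16
40 [[0.629, -0.292, 0.055], [0.628, -0.296, 0.057], [0.628, -0.3, 0.056]] 0.164
60 [[0.62, -0.291, 0.055], [0.619, -0.296, 0.057], [0.619, -0.3, 0.056]] 0.166
80 [[0.61, -0.291, 0.056], [0.61, -0.296, 0.057], [0.61, -0.3, 0.055]] 0.169
100 [[0.6, -0.291, 0.055], [0.6, -0.296, 0.058], [0.6, -0.3, 0.055]] 0.17
120 [[0.59, -0.291, 0.055], [0.59, -0.295, 0.057], [0.59, -0.3, 0.056]] 0.174
140 [[0.58, -0.29, 0.055], [0.58, -0.295, 0.058], [0.58, -0.3, 0.056]] 0.176
160 [[0.569, -0.29, 0.055], [0.569, -0.295, 0.057], [0.569, -0.3, 0.056]] 0.179
180 [[0.558, -0.29, 0.056], [0.558, -0.295, 0.056], [0.558, -0.3, 0.055]] 0.183
200 [[0.547, -0.29, 0.056], [0.547, -0.295, 0.057], [0.546, -0.3, 0.054]] 0.185
220 [[0.535, -0.289, 0.056], [0.536, -0.294, 0.058], [0.535, -0.3, 0.056]] 0.188
240 [[0.523, -0.289, 0.056], [0.523, -0.294, 0.057], [0.522, -0.3, 0.054]] 0.192
260 [[0.523, -0.29, 0.083],
[... 376 characters left out ...]
.081
360 [[0.544, -0.293, 0.179], [0.539, -0.294, 0.173], [0.544, -0.296, 0.179]] 0.077
380 [[0.539, -0.293, 0.179], [0.425, -0.293, 0.058], [0.538, -0.296, 0.179]] 0.218
400 [[0.533, -0.292, 0.179], [0.407, -0.292, 0.056], [0.533, -0.296, 0.179]] 0.225
0.3 21 [ 0.3262 -0.287   0.0569] 0.0666
0.34 32 [ 0.3589 -0.2897  0.0568] 0.0631
0.38 42 [ 0.4053 -0.2894  0.0574] 0.0647
0.42 39 [ 0.4387 -0.2891  0.0579] 0.066
0.46 33 [ 0.4802 -0.2898  0.0571] 0.0626
0.5 43 [ 0.5198 -0.291   0.0588] 0.0736
0.54 40 [ 0.5603 -0.2911  0.0581] 0.0637
0.58 61 [ 0.5965 -0.2926  0.0573] 0.0628
0.62 44 [ 0.6389 -0.293   0.0565] 0.0617
0.66 62 [ 0.6748 -0.2933  0.058 ] 0.0717
0.7 21 [ 0.7085 -0.2952  0.0546] 0.0648
```

```bash
python3 -c "
from h import *
s=load('w3'); a=cv2.resize(s['image'][200:330,200:360],(640,520),interpolation=cv2.INTER_CUBIC)
cv2.imwrite('pics/c4.png',a[:,:,::-1])
P=cloud(s)
for v in range(228,300,6): print(v,[P[v,u].round(3).tolist() for u in (250,256,262,266,294,300,306)])"
```

```text
228 [[0.515, -0.273, 0.011], [0.515, -0.278, 0.011], [0.515, -0.282, 0.011], [0.529, -0.287, 0.052], [0.514, -0.305, 0.01], [0.514, -0.309, 0.01], [0.514, -0.314, 0.011]]
234 [[0.51, -0.273, 0.011], [0.51, -0.278, 0.011], [0.51, -0.282, 0.011], [0.525, -0.287, 0.053], [0.51, -0.305, 0.011], [0.509, -0.309, 0.011], [0.51, -0.314, 0.011]]
240 [[0.506, -0.273, 0.011], [0.505, -0.277, 0.01], [0.506, -0.282, 0.012], [0.522, -0.287, 0.053], [0.505, -0.305, 0.01], [0.505, -0.309, 0.012], [0.505, -0.314, 0.01]]
246 [[0.501, -0.273, 0.011], [0.501, -0.277, 0.012], [0.501, -0.282, 0.011], [0.522, -0.287, 0.063], [0.522, -0.303, 0.064], [0.5, -0.309, 0.011], [0.501, -0.314, 0.012]]
252 [[0.496, -0.273, 0.011], [0.522, -0.282, 0.071], [0.522, -0.285, 0.072], [0.522, -0.287, 0.072], [0.522, -0.302, 0.071], [0.522, -0.305, 0.073], [0.496, -0.314, 0.012]]
258 [[0.492, -0.272, 0.012], [0.522, -0.282, 0.08], [0.522, -0.286, 0.08], [0.522, -0.288, 0.078], [0.522, -0.302, 0.08], [0.522, -0.305, 0.079], [0.491, -0.314, 0.011]]
264 [[0.486, -0.272, 0.011], [0.522, -0.283, 0.086], [0.523, -0.286, 0.088], 
[... 249 characters left out ...]
8, -0.314, 0.01]]
276 [[0.477, -0.272, 0.012], [0.522, -0.284, 0.1], [0.522, -0.286, 0.099], [0.523, -0.288, 0.101], [0.522, -0.301, 0.099], [0.522, -0.304, 0.099], [0.476, -0.314, 0.011]]
282 [[0.472, -0.272, 0.011], [0.523, -0.284, 0.106], [0.522, -0.287, 0.105], [0.522, -0.289, 0.105], [0.522, -0.301, 0.105], [0.522, -0.303, 0.106], [0.522, -0.306, 0.105]]
288 [[0.522, -0.282, 0.11], [0.523, -0.285, 0.111], [0.522, -0.287, 0.11], [0.522, -0.289, 0.111], [0.522, -0.301, 0.11], [0.522, -0.303, 0.11], [0.522, -0.306, 0.11]]
294 [[0.522, -0.282, 0.114], [0.522, -0.285, 0.115], [0.523, -0.287, 0.117], [0.522, -0.289, 0.115], [0.523, -0.3, 0.116], [0.522, -0.303, 0.115], [0.522, -0.305, 0.115]]
```

View pics/c4.png

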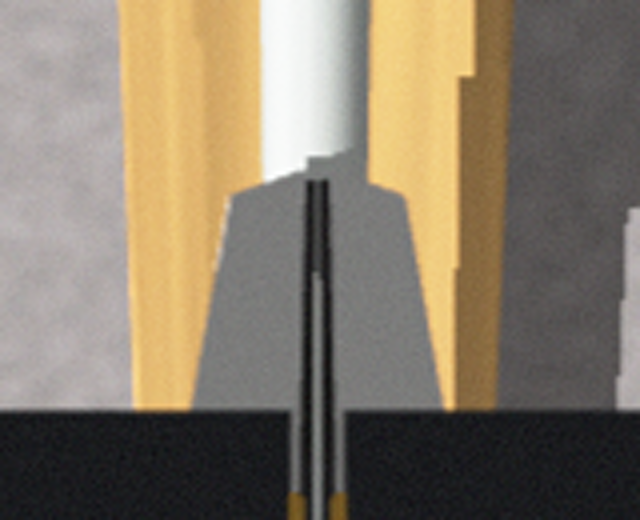

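The picture shows the closed fingers ending just above the rod, with the tips at about z = 0.059. The reported TCP is at 0.029, so the real tips are about 30 mm short of it. I'll open up and measure the open fingertips.

{"api": "move_arm", "payload": {
  "deltas": [0,0,0,0,0,-1,-1,0,0,0,0,0,-1,-1,0,0,0,0,0,-1,-1,0,0,0,0,0,-1,-1,0,0,0,0,0,-1,-1,0,0,0,0,0,-1,-1,0,0,0,0,0,-1,-1,0,0,0,0,0,-1,-1]
}}

```text
time: 6.1
tool_pos: [0.5121, -0.2942, 0.0384]
ee_rot: [-3.141, 0.0, -0.016]
wrist_force: [0.1, 0.2, 0.4]
width: 0.0611
finger_force: 0.0
```

```bash
python3 -c "
from h import *
s=snap('wrist','w5'); o=s['obs']; print(o['tool_pos'],o['width'])
P=cloud(s); A=R.from_euler('xyz',o['ee_rot']).as_matrix(); T=(P-o['tool_pos'])@A
k=(s['depth']>0)&(abs(T[...,0])<.02)&(abs(T[...,1])>.04)&(abs(T[...,1])<.062)&(T[...,2]>-.09)
for sg in(-1,1):
    q=T[k&(np.sign(T[...,1])==sg)&(T[...,2]<-.02)]; print(sg,len(q),'max z',np.sort(q[:,2])[-8:].round(4),'x',np.percentile(q[:,0],[2,50,98]).round(4),'y',np.percentile(abs(q[:,1]),[1,99]).round(4))
    print(np.histogram(T[k&(np.sign(T[...,1])==sg)][:,2],bins=np.arange(-.09,.06,.01)))
"
```

```text
[ 0.51208475 -0.2941509   0.03842647] 0.061106181413327014
-1 306 max z [-0.0387 -0.0385 -0.0384 -0.0379 -0.0377 -0.0374 -0.0365 -0.0359] x [0.0093 0.0099 0.0106] y [0.04  0.043]
(array([  84,   69,   58,   45,   39,   11,    0,    0,    0,    0,    0,
          0, 1185,  154]), array([-9.00000000e-02, -8.00000000e-02, -7.00000000e-02, -6.00000000e-02,
       -5.00000000e-02, -4.00000000e-02, -3.00000000e-02, -2.00000000e-02,
       -1.00000000e-02, -4.16333634e-17,  1.00000000e-02,  2.00000000e-02,
        3.00000000e-02,  4.00000000e-02,  5.00000000e-02]))
1 232 max z [-0.0402 -0.0399 -0.0398 -0.0393 -0.0385 -0.0381 -0.0372 -0.0356] x [0.0094 0.0099 0.0104] y [0.04   0.0423]
(array([  64,   51,   47,   34,   29,    7,    0,    0,    0,    0,    0,
          0, 1200,  133]), array([-9.00000000e-02, -8.00000000e-02, -7.00000000e-02, -6.00000000e-02,
       -5.00000000e-02, -4.00000000e-02, -3.00000000e-02, -2.00000000e-02,
       -1.00000000e-02, -4.16333634e-17,  1.00000000e-02,  2.00000000e-02,
        3.00000000e-02,  4.00000000e-02,  5.00000000e-02]))
```

```bash
python3 -c "
from h import *
s=load('w5'); o=s['obs']
P=cloud(s); A=R.from_euler('xyz',o['ee_rot']).as_matrix(); T=(P-o['tool_pos'])@A
k=(s['depth']>0)&(abs(T[...,0])<.013)&(T[...,2]>-.09)&(T[...,2]<.02)&(abs(T[...,1])>.018)
for sg in(-1,1):
    q=T[k&(np.sign(T[...,1])==sg)]; i=np.argsort(q[:,2])[-12:]; print(q[i].round(4).tolist())
"
```

```text
[[-0.0125, -0.1852, 0.0199], [0.0069, -0.1855, 0.0199], [0.0084, -0.1845, 0.0199], [-0.0039, -0.1842, 0.0199], [-0.0078, -0.185, 0.0199], [0.0031, -0.1842, 0.0199], [-0.0008, -0.1843, 0.0199], [-0.0062, -0.1847, 0.0199], [-0.0031, -0.1848, 0.02], [-0.0047, -0.1844, 0.02], [-0.0, -0.1842, 0.02], [-0.0094, -0.1847, 0.02]]
[[0.0114, 0.1774, 0.0198], [-0.0, 0.1688, 0.0198], [0.0023, 0.1699, 0.0198], [-0.0023, 0.1679, 0.0198], [0.0099, 0.1756, 0.0199], [0.0084, 0.1738, 0.0199], [-0.011, 0.1659, 0.0199], [0.0023, 0.1707, 0.0199], [-0.0008, 0.1684, 0.0199], [-0.0094, 0.1656, 0.02], [0.0061, 0.1714, 0.02], [-0.0047, 0.1669, 0.02]]
```

```bash
python3 -c "
from h import *
s=load('w5'); o=s['obs']
P=cloud(s); A=R.from_euler('xyz',o['ee_rot']).as_matrix(); T=(P-o['tool_pos'])@A
k=(s['depth']>0)&(abs(T[...,0])<.013)&(T[...,2]>-.09)&(T[...,2]<.02)&(abs(T[...,1])>.018)&(abs(T[...,1])<.06)
for sg in(-1,1):
    q=T[k&(np.sign(T[...,1])==sg)]; i=np.argsort(q[:,2])[-200::18]; print(q[i].round(4).tolist())
"
```

```text
[[-0.0075, -0.031, -0.0396], [0.0099, -0.0347, -0.0391], [0.0006, -0.0308, -0.0385], [0.0099, -0.0332, -0.0378], [0.0004, -0.0311, -0.0368], [0.0097, -0.0408, -0.0359], [0.0094, -0.0326, -0.0352], [0.0084, -0.0317, -0.034], [0.0036, -0.031, -0.0329], [0.01, -0.0337, -0.032], [0.0014, -0.0308, -0.0308], [0.0092, -0.0343, -0.0286]]
[[0.0091, 0.0316, -0.04], [0.0088, 0.0312, -0.0394], [0.0102, 0.0329, -0.0385], [0.0105, 0.0375, -0.0378], [0.0096, 0.0388, -0.037], [-0.0061, 0.0302, -0.0362], [0.0003, 0.03, -0.0352], [0.0103, 0.0314, -0.0343], [0.0105, 0.0339, -0.0332], [0.01, 0.0352, -0.0321], [0.0032, 0.03, -0.0307], [0.0005, 0.0304, -0.0287]]
```

The open fingers confirm it: the tips end about 29 mm before the reported TCP. So I grasp at a reported z of about 0.002.

{"api": "move_arm", "payload": {
  "deltas": [0,0,0,0.15,0,1,-0.6,0,0,0,0.15,0,2,-0.6,0,0,0,0.15,0,2.7,-0.6,0,0,0,0.15,0,3.1,-0.6,0,0,0,0.15,0,3.4,-0.6,0,0,0,0.15,0,3.6,-0.6,0,0,0,0.15,0,3.6,-0.6]
}}

```text
time: 6.85
tool_pos: [0.5136, -0.2942, 0.0024]
ee_rot: [-3.141, 0.0, -0.016]
wrist_force: [-0.9, -0.2, 0.8]
width: 0.0749
finger_force: 0.0
```

{"api": "move_arm", "payload": {
  "deltas": [0,0,0,0,0,0,0.5,0,0,0,0,0,0,0.5,0,0,0,0,0,0,0.5,0,0,0,0,0,0,0.5,0,0,0,0,0,0,0.5,0,0,0,0,0,0,1,0,0,0,0,0,0,1,0,0,0,0,0,0,1]
}}

```text
time: 7.65
tool_pos: [0.5137, -0.2942, 0.0026]
ee_rot: [-3.141, -0.0, -0.016]
wrist_force: [0.4, 0.5, 1.0]
width: 0.0149
finger_force: 30.1
```

{"api": "move_arm", "payload": {
  "deltas": [0,0,0,0,0,0,1,0,0,0,0,0,0,1,0,0,0,0,0,0,1,0,0,0,0,0,0,1]
}}

```text
time: 8.05
tool_pos: [0.5137, -0.2942, 0.0025]
ee_rot: [-3.141, -0.0, -0.016]
wrist_force: [-0.1, 0.3, -0.9]
width: 0.0152
finger_force: 30.0
```

Gripped at 30 N with a width of 15 mm. Now I'll lift.

{"api": "move_arm", "payload": {
  "deltas": [0,0,0,0,0,-0.5,1,0,0,0,0,0,-1.5,1,0,0,0,0,0,-3,1,0,0,0,0,0,-5,1,0,0,0,0,0,-7.5,1,0,0,0,0,0,-10,1,0,0,0,0,0,-12,1,0,0,0,0,0,-13,1]
}}

```text
time: 8.85
tool_pos: [0.5149, -0.2951, 0.1367]
ee_rot: [3.138, -0.005, -0.016]
wrist_force: [0.7, 0.7, -2.8]
width: 0.0153
finger_force: 30.0
```

```bash
python3 -c "
from h import *
s=snap('wrist','w6'); o=s['obs']; print(o['tool_pos'],o['wrist_force'],o['width'])
P=cloud(s); A=R.from_euler('xyz',o['ee_rot']).as_matrix(); T=(P-o['tool_pos'])@A
k=(s['depth']>0)&(abs(T[...,1])<.014)&(T[...,2]<-.04)&(T[...,2]>-.064)&(T[...,0]>.02)
q=T[k]
for a in np.arange(.02,.2,.02):
    b=q[(q[:,0]>a)&(q[:,0]<a+.02)]
    if len(b)>20: print(a.round(2),len(b),((np.percentile(b[:,1],2)+np.percentile(b[:,1],98))/2).round(4),np.percentile(b[:,2],5).round(4))
goto(.547,-.03,.125,1.533)"
```

```text
[ 0.51491621 -0.29509073  0.13673504] [ 0.67867367  0.66502781 -2.75042662] 0.015319994650310625
0.02 1207 -0.0002 -0.0551
0.04 1338 -0.0003 -0.0551
0.06 1473 -0.0001 -0.0551
0.08 1664 -0.0001 -0.0551
0.1 1850 0.0001 -0.0551
0.12 651 -0.0002 -0.0551
t 8.9 row [ 0.0079 -0.0017 -1.5491] [  2.74 -26.59   1.16]
```

The rod sits true in the tool, with no tilt and its axis 47 mm above the reported TCP. Now I'll turn and carry it over to the tray.

{"api": "move_arm", "payload": {
  "deltas": [0,0,-0.1,0,-1,0,1,0,0,-0.22,0.3,-3,0,1,0,0,-0.35,0.6,-5.5,0,1,0,0,-0.48,1,-8,0,1,0,0,-0.61,1.3,-11,0,1,0,0,-0.74,1.6,-14,0,1,0,0,-0.87,1.8,-16,0,1,0,0,-1,2,-18,0,1]
}}

```text
time: 9.7
tool_pos: [0.536, -0.1132, 0.1318]
ee_rot: [-3.14, 0.0, 0.99]
wrist_force: [0.0, 0.1, -1.9]
width: 0.0154
finger_force: 30.0
```

```bash
python3 -c "
from h import *
goto(.5462,-.015,.13,1.5328)"
```

```text
t 9.7 row [-0.0016 -0.     -0.543 ] [ 8.77 -4.54  0.18]
```

{"api": "move_arm", "payload": {
  "deltas": [0,0,-0.1,1.6,-0.8,0,1,0,0,-0.22,3.5,-1.8,0,1,0,0,-0.34,5.5,-2.8,0,1,0,0,-0.44,7.2,-3.7,0,1,0,0,-0.51,8.3,-4.3,0,1,0,0,-0.543,8.8,-4.55,0,1,0,0,-0.543,8.8,-4.55,0,1,0,0,-0.543,8.8,-4.55,0,1]
}}

```text
time: 10.5
tool_pos: [0.5472, -0.0166, 0.1323]
ee_rot: [-3.141, 0.0, 1.526]
wrist_force: [0.1, -0.1, -2.6]
width: 0.0151
finger_force: 30.0
```

```bash
python3 - <<'E'
from h import *
s=snap('wrist','w7');t=snap('top','t7');c=snap('scene','s7'); o=robot.get_obs(); print(o['tool_pos'],o['ee_rot'])
goto(.5462,-.015,.036,1.5328)
for nm,s in(('w',s),('t',t),('s',c)):
    P=cloud(s)
    k=(P[...,2]>.15)&(P[...,2]<.195)&(abs(P[...,0]-.548)<.04)&(abs(P[...,1])<.24)&((P[...,1]>.045)|(P[...,1]<-.08)); q=P[k]
    for a in np.arange(-.22,.2,.04):
        b=q[(q[:,1]>a)&(q[:,1]<a+.04)]
        if len(b)>8: print(nm,a.round(2),len(b),((np.percentile(b[:,0],3)+np.percentile(b[:,0],97))/2).round(4),np.percentile(b[:,2],95).round(4), b[:,1].max().round(4))
    k=(P[...,2]>.096)&(P[...,2]<.115)&(P[...,0]>.51)&(P[...,0]<.60)&(P[...,1]>.205)&(P[...,1]<.285)
    if k.sum()>20: print(nm,'clamp',k.sum(),cv2.minAreaRect(P[k][:,:2].astype(np.float32)*1000))
a=t['image'][150:260,160:350]; cv2.imwrite('pics/c7.png',cv2.resize(np.hstack([cv2.resize(a,(400,232),interpolation=3),cv2.resize(c['image'][170:280,220:400],(380,232),interpolation=3)]),None,fx=1,fy=1)[:,:,::-1])
E
```

```text
[ 0.54735229 -0.01681088  0.13248377] [-3.14148313e+00  1.34569651e-04  1.52530593e+00]
t 10.65 row [-0.0001  0.0001 -0.0075] [ 0.18 -0.12  9.65]
w -0.14 244 0.5434 0.1875 -0.1
w -0.1 735 0.5439 0.1876 -0.08
w 0.02 1117 0.5506 0.1873 0.06
w 0.06 3441 0.5519 0.1872 0.1
w 0.1 950 0.5531 0.1871 0.1109
t -0.22 79 0.5389 0.1921 -0.18
t -0.18 80 0.54 0.1935 -0.1401
t -0.14 72 0.5423 0.1926 -0.106
t 0.06 79 0.5513 0.19 0.0986
t 0.1 96 0.5543 0.1931 0.1398
t 0.14 76 0.5548 0.1924 0.18
t clamp 252 ((555.7057495117188, 242.26165771484375), (50.85503387451172, 43.951053619384766), 88.18315887451172)
s -0.22 44 0.5414 0.192 -0.1801
s -0.18 48 0.5439 0.1919 -0.1402
s -0.14 37 0.545 0.191 -0.1004
s -0.1 13 0.5503 0.1892 -0.0818
s 0.02 22 0.5518 0.191 0.0599
s 0.06 58 0.5537 0.1911 0.0984
s 0.1 63 0.5582 0.1918 0.1399
s 0.14 74 0.5574 0.1909 0.1793
s clamp 206 ((556.7903442382812, 242.61558532714844), (51.72694778442383, 49.799259185791016), 87.47520446777344)
```

View pics/c7.png

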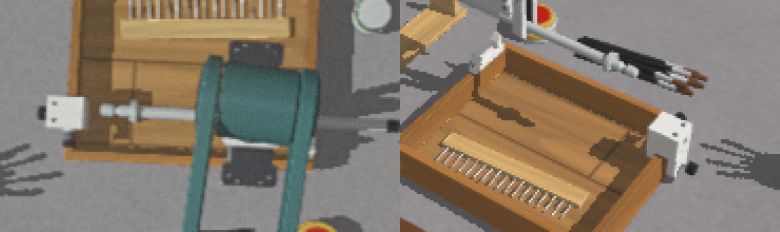

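The rod is level over the tray, in line with the clamp, with the tip about 35 mm short of the mouth. I'll lower it to insertion height and trim.

{"api": "move_arm", "payload": {
  "deltas": [0,0,-0.0075,0.18,-0.12,2,1,0,0,-0.0075,0.18,-0.12,4,1,0,0,-0.0075,0.18,-0.12,6,1,0,0,-0.0075,0.18,-0.12,8,1,0,0,-0.0075,0.18,-0.12,9.2,1,0,0,-0.0075,0.18,-0.12,9.65,1,0,0,-0.0075,0.18,-0.12,9.65,1,0,0,-0.0075,0.18,-0.12,9.65,1]
}}

```text
time: 11.45
tool_pos: [0.5472, -0.0145, 0.0372]
ee_rot: [3.14, 0.0, 1.534]
wrist_force: [0.4, -0.1, -1.6]
width: 0.015
finger_force: 30.0
```

```bash
python3 - <<'E'
from h import *
s=snap('wrist','w8');t=snap('top','t8'); o=robot.get_obs(); print(o['tool_pos'],o['ee_rot'],o['wrist_force'])
y=o['tool_pos'][1]; goto(.5550-.038*(.2187-y),y,.035,1.5328)
P=cloud(s); 
for a in np.arange(.0,.15,.02):
    k=(P[...,2]>.078)&(P[...,2]<.095)&(abs(P[...,0]-.549)<.014)&(P[...,1]>a)&(P[...,1]<a+.02); b=P[k]
    if len(b)>20: print(a.round(2),len(b),((np.percentile(b[:,0],2)+np.percentile(b[:,0],98))/2).round(4),np.percentile(b[:,2],95).round(4),np.median(b[:,1]).round(3))
# rod / clamp image axes in top view, common planes
im=t['image'].astype(int)
for u in list(range(196,226,3)):
    col=im[190:215,u].mean(1).astype(int); print(u,col.tolist())
for u in (176,180,184,188,192,196): print('c',u,im[190:222,u].mean(1).astype(int).tolist())
E
```

```text
[ 0.54733587 -0.01437258  0.03743916] [3.13900745e+00 1.01492744e-04 1.53420759e+00] [ 0.21847875 -0.26040411 -1.80374694]
t 11.55 row [0.0026 0.0001 0.0014] [-0.   -0.12  0.24]
0.0 1179 0.5481 0.0923 0.01
0.02 1290 0.5489 0.0923 0.03
0.04 1448 0.5498 0.0923 0.05
0.06 1604 0.5505 0.0922 0.07
0.08 1797 0.5512 0.0922 0.09
0.1 1151 0.5521 0.0921 0.106
196 [91, 93, 91, 92, 82, 95, 205, 210, 209, 207, 209, 210, 210, 207, 209, 208, 211, 210, 209, 211, 202, 132, 70, 68, 65]
199 [83, 79, 83, 77, 83, 99, 178, 182, 179, 177, 178, 166, 164, 162, 163, 165, 151, 147, 147, 150, 138, 100, 77, 78, 76]
202 [80, 83, 80, 84, 80, 81, 81, 86, 91, 97, 96, 92, 93, 91, 88, 91, 82, 85, 79, 82, 84, 79, 78, 78, 78]
205 [80, 87, 75, 78, 83, 82, 83, 80, 79, 81, 77, 80, 76, 80, 78, 81, 76, 78, 83, 76, 82, 80, 80, 77, 82]
208 [82, 81, 83, 81, 76, 82, 83, 86, 80, 82, 81, 81, 80, 72, 83, 73, 73, 78, 82, 77, 79, 78, 74, 82, 79]
211 [83, 79, 78, 78, 78, 88, 79, 80, 78, 75, 71, 97, 143, 167, 176, 169, 135, 89, 83, 78, 82, 80, 75, 77, 79]
214 [130, 128, 110, 87, 77, 79, 81, 81, 74, 78, 76, 91, 158, 175, 188, 184, 160, 1
[... 654 characters left out ...]
9, 139, 132, 136, 141, 136, 140, 138, 136, 142, 141]
c 184 [140, 140, 137, 137, 143, 181, 207, 210, 184, 185, 207, 210, 209, 207, 209, 201, 166, 171, 205, 211, 172, 140, 140, 140, 140, 140, 142, 139, 141, 142, 141, 142]
c 188 [140, 142, 142, 141, 137, 168, 204, 211, 209, 205, 210, 211, 206, 204, 207, 210, 210, 212, 209, 208, 181, 147, 137, 141, 138, 138, 140, 137, 143, 144, 144, 140]
c 192 [112, 125, 126, 122, 110, 127, 204, 209, 209, 206, 208, 210, 206, 205, 205, 208, 207, 210, 208, 208, 206, 194, 133, 106, 109, 112, 74, 58, 54, 69, 114, 114]
c 196 [91, 93, 91, 92, 82, 95, 205, 210, 209, 207, 209, 210, 210, 207, 209, 208, 211, 210, 209, 211, 202, 132, 70, 68, 65, 76, 70, 70, 68, 66, 74, 97]
```

```bash
python3 - <<'E'
from h import *
t=load('t8')
g=t['image'].mean(2)
def edge(u,a,b,sgn):  # subpixel half-level crossing along column
    c=cv2.GaussianBlur(g,(1,1),0)[a:b,u]; d=np.diff(c)*sgn; i=np.argmax(d); w=np.clip(d[max(0,i-1):i+2],0,None); return a+.5+(np.arange(max(0,i-1),i+2)[:len(w)]*w).sum()/w.sum()
A=[];B=[]
for u in (213,214,215,219,220,221):
    r=(edge(u,198,205,1)+edge(u,204,211,-1))/2; A.append(plane(t,np.array([u]),np.array([r]),.0845)[0,:2])
for u in range(185,199):
    f=edge(u,190,200,1); n=edge(u,206,215,-1)
    B.append([*plane(t,np.array([u]),np.array([f]),.104)[0,:2],*plane(t,np.array([u]),np.array([n]),.06)[0,:2]])
print(np.round(A,4)); B=np.array(B); print(np.median(B,0).round(4), (B[:,0]-.038*(B[:,1]-.2187)).round(4))
E
```

```text
[[0.5537 0.1765]
 [0.5533 0.1735]
 [0.5532 0.1705]
 [0.5531 0.1585]
 [0.5531 0.1555]
 [0.5532 0.1525]]
[0.5775 0.2384 0.5329 0.2443] [0.5769 0.577  0.5773 0.5766 0.5764 0.5765 0.5765 0.5766 0.5765 0.5765
 0.5766 0.5771 0.5776 0.5778]
```

Top and wrist views agree to about 1 mm on the alignment. I'll lower 2.7 mm, trim 0.7 mm sideways and approach the mouth.

{"api": "move_arm", "payload": {
  "deltas": [0,0,0,0,-0.07,0.15,1,0,0,0,0.3,-0.07,0.27,1,0,0,0,0.9,-0.07,0.27,1,0,0,0,1.6,-0.07,0.27,1,0,0,0,2.2,-0.07,0.27,1,0,0,0,2.5,-0.07,0.27,1,0,0,0,2.5,-0.07,0.27,1,0,0,0,2.5,-0.07,0.27,1]
}}

```text
time: 12.35
tool_pos: [0.5465, 0.0109, 0.0334]
ee_rot: [3.141, 0.0, 1.535]
wrist_force: [-0.1, -0.0, -2.0]
width: 0.0148
finger_force: 30.0
```

```bash
python3 - <<'E'
from h import *
c=snap('scene','s9'); t=snap('top','t9'); o=robot.get_obs(); print(o['tool_pos'],o['ee_rot'],o['wrist_force'])
y=o['tool_pos'][1]; goto(.5550-.038*(.2187-y),y,.0347,1.5328)
a=cv2.resize(c['image'][190:270,300:380],(400,400),interpolation=3); b=cv2.resize(t['image'][175:235,170:230],(400,400),interpolation=3)
cv2.imwrite('pics/c9.png',np.hstack([a,b])[:,:,::-1])
E
```

```text
[0.54653836 0.01064206 0.03339773] [3.14149727e+00 4.17605598e-05 1.53416967e+00] [ 0.09698351 -0.79244259 -2.11304448]
t 12.45 row [0.0001 0.     0.0014] [ 0.    0.06 -0.13]
```

View pics/c9.png

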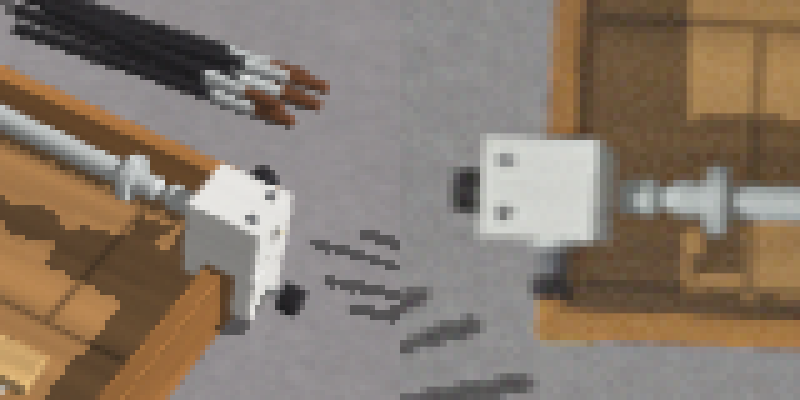

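The tip is about 6–8 mm short of the mouth and in line with it. I'll raise 1 mm and creep in, watching the force.

{"api": "move_arm", "payload": {
  "deltas": [0,0,0,0.1,0,-0.1,1,0,0,0,0.2,0,-0.12,1,0,0,0,0.3,0,-0.12,1,0,0,0,0.4,0,-0.12,1,0,0,0,0.5,0,-0.12,1,0,0,0,0.6,0,-0.12,1,0,0,0,0.6,0,-0.12,1]
}}

```text
time: 13.15
tool_pos: [0.5467, 0.0169, 0.0346]
ee_rot: [-3.142, -0.0, 1.535]
wrist_force: [0.6, 0.1, -1.2]
width: 0.0148
finger_force: 30.0
```

{"api": "move_arm", "payload": {
  "deltas": [0,0,0,0.1,0,0,1,0,0,0,0.2,0,0,1,0,0,0,0.3,0,0,1,0,0,0,0.3,0,0,1]
}}

```text
time: 13.55
tool_pos: [0.5469, 0.0199, 0.0346]
ee_rot: [3.142, -0.0, 1.534]
wrist_force: [0.6, 0.5, -2.7]
width: 0.0152
finger_force: 30.0
```

{"api": "move_arm", "payload": {
  "deltas": [0,0,0,0.1,0,0,1,0,0,0,0.2,0,0,1,0,0,0,0.3,0,0,1,0,0,0,0.3,0,0,1]
}}

```text
time: 13.95
tool_pos: [0.547, 0.0229, 0.0346]
ee_rot: [3.142, -0.0, 1.534]
wrist_force: [0.2, 0.6, -3.0]
width: 0.015
finger_force: 30.0
```

The tip is past the mouth with no force, so I'll keep going.

{"api": "move_arm", "payload": {
  "deltas": [0,0,0,0.15,0,0,1,0,0,0,0.3,0,0,1,0,0,0,0.45,0,0,1,0,0,0,0.6,0,0,1,0,0,0,0.6,0,0,1]
}}

```text
time: 14.45
tool_pos: [0.5472, 0.029, 0.0346]
ee_rot: [3.142, -0.0, 1.535]
wrist_force: [0.2, -0.1, -1.4]
width: 0.0153
finger_force: 30.0
```

{"api": "move_arm", "payload": {
  "deltas": [0,0,0,0.1,0,0,1,0,0,0,0.2,0,0,1,0,0,0,0.3,0,0,1,0,0,0,0.4,0,0,1,0,0,0,0.4,0,0,1]
}}

```text
time: 14.95
tool_pos: [0.5473, 0.0329, 0.0346]
ee_rot: [3.142, -0.0, 1.534]
wrist_force: [0.4, 0.4, -2.8]
width: 0.0152
finger_force: 30.0
```

{"api": "move_arm", "payload": {
  "deltas": [0,0,0,0.1,0,0,1,0,0,0,0.2,0,0,1,0,0,0,0.3,0,0,1,0,0,0,0.4,0,0,1,0,0,0,0.4,0,0,1]
}}

```text
time: 15.45
tool_pos: [0.5476, 0.0368, 0.0346]
ee_rot: [3.141, -0.0, 1.534]
wrist_force: [0.4, -0.1, -2.2]
width: 0.0152
finger_force: 30.0
```

{"api": "move_arm", "payload": {
  "deltas": [0,0,0,0.1,0,0,1,0,0,0,0.2,0,0,1,0,0,0,0.3,0,0,1,0,0,0,0.4,0,0,1,0,0,0,0.4,0,0,1]
}}

```text
time: 15.95
tool_pos: [0.5476, 0.04, 0.0346]
ee_rot: [3.142, 0.001, 1.534]
wrist_force: [0.6, -3.7, -2.5]
width: 0.0151
finger_force: 30.0
```

{"api": "move_arm", "payload": {
  "deltas": [0,0,0,0.1,0,0,1,0,0,0,0.2,0,0,1,0,0,0,0.3,0,0,1,0,0,0,0.4,0,0,1,0,0,0,0.4,0,0,1]
}}

```text
time: 16.45
tool_pos: [0.5478, 0.0456, 0.0346]
ee_rot: [3.142, -0.001, 1.535]
wrist_force: [0.8, -0.5, -1.5]
width: 0.0153
finger_force: 30.0
```

The plunger is being pushed back: there was a 3.7 N bump, then it rides on the rod. Continue.

{"api": "move_arm", "payload": {
  "deltas": [0,0,0,0.1,0,0,1,0,0,0,0.2,0,0,1,0,0,0,0.3,0,0,1,0,0,0,0.4,0,0,1,0,0,0,0.5,0,0,1,0,0,0,0.6,0,0,1,0,0,0,0.6,0,0,1]
}}

```text
time: 17.15
tool_pos: [0.548, 0.0513, 0.0346]
ee_rot: [3.141, -0.001, 1.534]
wrist_force: [0.9, -1.8, -2.3]
width: 0.015
finger_force: 30.0
```

{"api": "move_arm", "payload": {
  "deltas": [0,0,0,0.1,0,0,1,0,0,0,0.2,0,0,1,0,0,0,0.3,0,0,1,0,0,0,0.3,0,0,1]
}}

```text
time: 17.55
tool_pos: [0.5482, 0.0543, 0.0346]
ee_rot: [3.141, -0.001, 1.534]
wrist_force: [0.8, -1.5, -1.3]
width: 0.0151
finger_force: 30.0
```

{"api": "move_arm", "payload": {
  "deltas": [0,0,0,0.05,0,0,1,0,0,0,0.1,0,0,1,0,0,0,0.15,0,0,1,0,0,0,0.15,0,0,1]
}}

```text
time: 17.95
tool_pos: [0.5482, 0.056, 0.0346]
ee_rot: [3.142, -0.001, 1.534]
wrist_force: [0.3, -0.5, -1.8]
width: 0.0151
finger_force: 30.0
```

{"api": "move_arm", "payload": {
  "deltas": [0,0,0,0.05,0,0,1,0,0,0,0.1,0,0,1,0,0,0,0.1,0,0,1]
}}

```text
time: 18.25
tool_pos: [0.5482, 0.057, 0.0346]
ee_rot: [3.142, -0.001, 1.535]
wrist_force: [1.4, 2.0, -2.9]
width: 0.0151
finger_force: 30.0
```

{"api": "move_arm", "payload": {
  "deltas": [0,0,0,0.05,0,0,1,0,0,0,0.1,0,0,1,0,0,0,0.1,0,0,1]
}}

```text
time: 18.55
tool_pos: [0.5481, 0.0576, 0.0346]
ee_rot: [-3.141, -0.001, 1.534]
wrist_force: [-0.7, 1.7, -1.7]
width: 0.0149
finger_force: 30.0
```

{"api": "move_arm", "payload": {
  "deltas": [0,0,0,0.05,0,0,1,0,0,0,0.05,0,0,1]
}}

```text
time: 18.75
tool_pos: [0.5482, 0.0578, 0.0345]
ee_rot: [-3.141, -0.0, 1.534]
wrist_force: [0.3, 1.0, -3.3]
width: 0.0151
finger_force: 30.0
```

```bash
python3 - <<'E'
from h import *
t=snap('top','t10'); g=t['image'].mean(2)
c=t['image'][185:225,180:240]; cv2.imwrite('pics/c10.png',cv2.resize(c,(780,520),interpolation=3)[:,:,::-1])
E
```

```text
(no output)
```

View pics/c10.png

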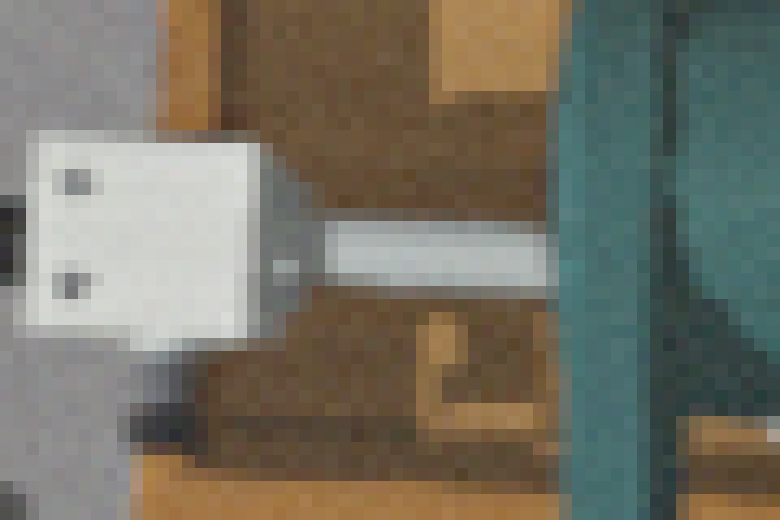

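The collar is close to the clamp's face, and the force has turned to a slight pull, so the plunger is entering the groove. I'll press on in 0.5 mm steps until the face contact shows.

{"api": "move_arm", "payload": {
  "deltas": [0,0,0,0.05,0,0,1,0,0,0,0.05,0,0,1]
}}

```text
time: 19.0
tool_pos: [0.5482, 0.0582, 0.0346]
ee_rot: [3.142, 0.0, 1.534]
wrist_force: [-0.5, 1.4, -2.8]
width: 0.0155
finger_force: 30.0
```

{"api": "move_arm", "payload": {
  "deltas": [0,0,0,0.05,0,0,1,0,0,0,0.05,0,0,1]
}}

```text
time: 19.2
tool_pos: [0.5482, 0.0587, 0.0346]
ee_rot: [-3.142, 0.0, 1.534]
wrist_force: [0.7, 0.5, -2.8]
width: 0.0149
finger_force: 30.0
```

{"api": "move_arm", "payload": {
  "deltas": [0,0,0,0.05,0,0,1,0,0,0,0.05,0,0,1]
}}

```text
time: 19.4
tool_pos: [0.5483, 0.0587, 0.0346]
ee_rot: [3.142, 0.001, 1.534]
wrist_force: [0.6, -1.2, -3.2]
width: 0.0152
finger_force: 30.0
```

{"api": "move_arm", "payload": {
  "deltas": [0,0,0,0.05,0,0,1,0,0,0,0.05,0,0,1]
}}

```text
time: 19.6
tool_pos: [0.5484, 0.0588, 0.0346]
ee_rot: [3.141, 0.002, 1.534]
wrist_force: [0.4, -3.1, -1.7]
width: 0.0152
finger_force: 30.0
```

{"api": "move_arm", "payload": {
  "deltas": [0,0,0,0.05,0,0,1,0,0,0,0.05,0,0,1]
}}

```text
time: 19.8
tool_pos: [0.5484, 0.0588, 0.0346]
ee_rot: [3.141, 0.003, 1.534]
wrist_force: [-0.3, -5.9, -3.0]
width: 0.0149
finger_force: 30.0
```

It stopped at y = 0.0588, exactly where the seated position was computed, and the force is rising gently. So the rod is seated. I'll relax the push, open part way and lift off.

{"api": "move_arm", "payload": {
  "deltas": [0,0,0,-0.1,0,0,1,0,0,0,-0.1,0,0,0.4,0,0,0,-0.1,0,0,0.2,0,0,0,-0.1,0,0,0.2,0,0,0,-0.1,0,0,0.2,0,0,0,-0.1,0,0,0.2,0,0,0,-0.1,0,0,0.2]
}}

```text
time: 20.5
tool_pos: [0.5483, 0.0595, 0.0347]
ee_rot: [3.141, -0.0, 1.534]
wrist_force: [0.5, 0.1, -0.5]
width: 0.0375
finger_force: 0.0
```

{"api": "move_arm", "payload": {
  "deltas": [0,0,0,0,0,-0.5,0.2,0,0,0,0,0,-1.5,0.2,0,0,0,0,0,-3,0.2,0,0,0,0,0,-5,0.2,0,0,0,0,0,-8,0.2,0,0,0,0,0,-12,0.2,0,0,0,0,0,-15,0.2,0,0,0,0,0,-15,0.2]
}}

```text
time: 21.3
tool_pos: [0.5516, 0.0593, 0.1925]
ee_rot: [3.128, -0.001, 1.534]
wrist_force: [0.9, 0.6, 0.9]
width: 0.0379
finger_force: 0.0
```

```bash
python3 - <<'E'
from h import *
s=snap('wrist','w11'); t=snap('scene','s11'); print(robot.get_obs()['tool_pos'])
P=cloud(s)
for a in np.arange(-.14,.26,.02):
    k=(P[...,2]>.075)&(P[...,2]<.105)&(abs(P[...,0]-.549)<.018)&(P[...,1]>a)&(P[...,1]<a+.02); b=P[k]
    if len(b)>20: print(a.round(2),len(b),((np.percentile(b[:,0],2)+np.percentile(b[:,0],98))/2).round(4),np.percentile(b[:,2],95).round(4))
a=cv2.resize(t['image'][150:290,210:390],(400,311),interpolation=3); b=cv2.resize(s['image'],(400,300)); b=np.vstack([b,np.zeros((11,400,3),np.uint8)])
cv2.imwrite('pics/c11.png',np.hstack([a,b])[:,:,::-1])
E
```

```text
[0.54895046 0.05923348 0.18638999]
-0.1 246 0.5498 0.0893
-0.08 243 0.5423 0.0893
-0.06 244 0.5431 0.0893
-0.04 259 0.5439 0.0891
-0.02 265 0.5448 0.089
0.0 285 0.5462 0.0891
0.02 302 0.5469 0.0892
0.04 305 0.5478 0.089
0.06 325 0.5486 0.0892
0.08 338 0.5494 0.0892
0.1 366 0.5507 0.089
0.12 376 0.5515 0.089
0.14 400 0.5523 0.0891
0.16 422 0.5528 0.0892
0.18 461 0.5538 0.0891
0.2 977 0.5504 0.1029
0.22 439 0.5497 0.1044
```

View pics/c11.png

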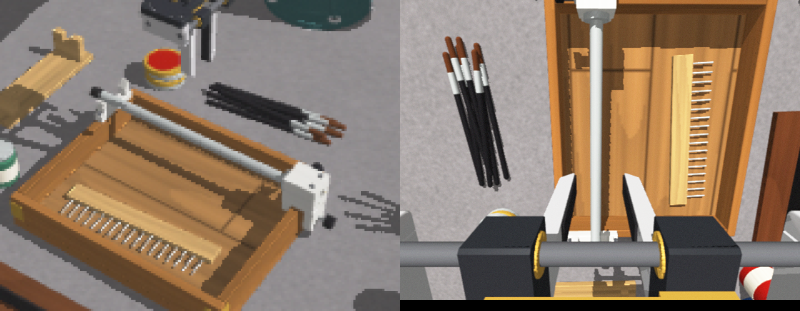

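The rod lies level across the tray at about 81 mm, with the tail in the saddle and the collar against the clamp. The gripper is clear, so I'll hand in.

```bash
python3 -c "
from bench import robot
print(robot.close_job())"
```

```text
the job is handed in; nothing more can be done
None
```

The rod lies across the tray with its collar pressed up against the clamp, its tail in the saddle and the gripper clear, and I handed the job in at about 21 s. The plunger snapping into the groove is inferred from the force readings, and no verdict came back.

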